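Dry run along the tacked joint of a steel fish

TASK

The steel fish lying on the table is two plates tacked together along a wavy joint: make a dry run of the weld before it is struck. Aim the fingertips straight down (gripper best closed, as one pointer; the point midway between the tips is what counts) and lead them slowly, a few centimetres a second, along the joint from the tail to the nose, over every tack in turn and about 10 mm above the plate, without touching the fish or disturbing anything on or around it. Finish holding the fingertips still over the last tack, at the nose, as you would to fill the crater, and stay there.

Things in the scene. Friction and masses are not known exactly. Their poses are not given: they have to be found in the camera images.
- fish: loose fish-shaped steel plate lying flat, turned any way: 8 mm thick, 260 mm from forked tail to nose, 133 mm over the fins, 1.5 kg. Two halves butted along a wavy V-groove 11 mm wide, bright-ground either side, from the middle of the tail to the nose; 8 tack welds bridge it. Origin: underside, middle; x towards the nose, y to the back, z up. Nut and magnet lie 25 mm or more beside the joint
- tack0 (a point): the first tack weld, counted from the tail: a small rough bead about 20 mm long and 12 mm wide in the groove, 30 to 37 mm from its neighbours; the point lies in the middle of the groove, level with the plate's top (8 mm above the table; the bead stands 1 mm higher). It lies 15 mm from the bottom of the tail fork
- tack1 (a point): the second tack weld, counted from the tail: a small rough bead about 20 mm long and 12 mm wide in the groove, 30 to 37 mm from its neighbours; the point lies in the middle of the groove, level with the plate's top (8 mm above the table; the bead stands 1 mm higher). Between tacks the joint is a smooth curve through them
- tack2 (a point): the third tack weld, counted from the tail: a small rough bead about 20 mm long and 12 mm wide in the groove, 30 to 37 mm from its neighbours; the point lies in the middle of the groove, level with the plate's top (8 mm above the table; the bead stands 1 mm higher)
- tack3 (a point): the fourth tack weld, counted from the tail: a small rough bead about 20 mm long and 12 mm wide in the groove, 30 to 37 mm from its neighbours; the point lies in the middle of the groove, level with the plate's top (8 mm above the table; the bead stands 1 mm higher)
- tack4 (a point): the fifth tack weld, counted from the tail: a small rough bead about 20 mm long and 12 mm wide in the groove, 30 to 37 mm from its neighbours; the point lies in the middle of the groove, level with the plate's top (8 mm above the table; the bead stands 1 mm higher)
- tack5 (a point): the sixth tack weld, counted from the tail: a small rough bead about 20 mm long and 12 mm wide in the groove, 30 to 37 mm from its neighbours; the point lies in the middle of the groove, level with the plate's top (8 mm above the table; the bead stands 1 mm higher)
- tack6 (a point): the seventh tack weld, counted from the tail: a small rough bead about 20 mm long and 12 mm wide in the groove, 30 to 37 mm from its neighbours; the point lies in the middle of the groove, level with the plate's top (8 mm above the table; the bead stands 1 mm higher)
- tack7 (a point): the last tack weld, counted from the tail: a small rough bead about 20 mm long and 12 mm wide in the groove, 30 to 37 mm from its neighbours; the point lies in the middle of the groove, level with the plate's top (8 mm above the table; the bead stands 1 mm higher). It lies 15 mm short of the nose's end
- nut: large hex nut lying on the fish's back half, 30 mm across flats, 17 mm high, plain steel. Leave it alone. Origin: centre of its underside
- magnet: small arrow-shaped welding magnet lying flat on the fish's belly half, 48 x 33 mm, 17 mm high, red side plates. Leave it alone. Origin: about the centre of its underside
- tape: tape measure standing on the table, 70 x 40 mm, 61 mm high, yellow and black. Leave it alone. Origin: centre of its underside
- dome: pressed steel dome on the table, 84 mm across, 43 mm high, brownish. Leave it alone. Origin: centre of its underside
- stop_dog: turned steel stop on the table, 68 mm wide foot and a narrower stem with a head, 50 mm high. Leave it alone. Origin: centre of its underside
- hammer: hammer lying on the table, 270 mm long, handle to its own -x. Leave it alone. Origin: underside
- wire_brush: wire brush with a wooden handle, 250 mm long, 32 mm high, on the table. Leave it alone. Origin: underside, where handle and bristles meet
- c_clamp: blue C-clamp lying on its side on the table, about 180 x 160 mm, 20 mm high. Leave it alone. Origin: underside, middle of the frame's opening

How it is judged (in metres and radians):
On the way, in this order (a step that is already met when the one before it is completed fails the run):
1. the fingertips, pointing down, come low over the first tack from the tail (horizontal distance between the grasp point and tack0 below 0.01 m and z of the grasp point in the frame of fish below 0.05 m and angle between the grasp point's own z axis and vertical above 2.79 rad), for 0.2 s.
2. the fingertips, pointing down, come low over the second tack from the tail (horizontal distance between the grasp point and tack1 below 0.01 m and z of the grasp point in the frame of fish below 0.05 m and angle between the grasp point's own z axis and vertical above 2.79 rad), for 0.2 s.
3. the fingertips, pointing down, come low over the third tack from the tail (horizontal distance between the grasp point and tack2 below 0.01 m and z of the grasp point in the frame of fish below 0.05 m and angle between the grasp point's own z axis and vertical above 2.79 rad), for 0.2 s.
4. the fingertips, pointing down, come low over the fourth tack from the tail (horizontal distance between the grasp point and tack3 below 0.01 m and z of the grasp point in the frame of fish below 0.05 m and angle between the grasp point's own z axis and vertical above 2.79 rad), for 0.2 s.
5. the fingertips, pointing down, come low over the fifth tack from the tail (horizontal distance between the grasp point and tack4 below 0.01 m and z of the grasp point in the frame of fish below 0.05 m and angle between the grasp point's own z axis and vertical above 2.79 rad), for 0.2 s.
6. the fingertips, pointing down, come low over the sixth tack from the tail (horizontal distance between the grasp point and tack5 below 0.01 m and z of the grasp point in the frame of fish below 0.05 m and angle between the grasp point's own z axis and vertical above 2.79 rad), for 0.2 s.
7. the fingertips, pointing down, come low over the seventh tack from the tail (horizontal distance between the grasp point and tack6 below 0.01 m and z of the grasp point in the frame of fish below 0.05 m and angle between the grasp point's own z axis and vertical above 2.79 rad), for 0.2 s.
8. the fingertips, pointing down, come low over the last tack from the tail (horizontal distance between the grasp point and tack7 below 0.01 m and z of the grasp point in the frame of fish below 0.05 m and angle between the grasp point's own z axis and vertical above 2.79 rad), for 0.2 s.
At the end, for the whole second after the job is handed in: All eight tacks passed in order from the tail (TCP within 10 mm sideways for 0.2 s, under 42 mm above the plate, within 20 degrees of straight down) and the TCP still held so over the last; fish moved under 5 mm, bystanders under 10 mm (all of step 8 and distance of fish from where it was at the start of the episode below 0.005 m and linear speed of fish below 0.01 m/s and distance of each of nut, magnet, tape, dome, stop_dog, hammer, wire_brush, c_clamp from where it was at the start of the episode below 0.01 m); the robot touches nothing.
It fails at once if the robot touches the fish (contact force between any of the fingers, the arm and fish above 0.5 N).
It fails at once if the fish is shifted or lifted by 5 mm or more (distance of fish from where it was at the start of the episode above 0.005 m).
It fails at once if a bystander is shifted or lifted by 10 mm or more (distance of any of nut, magnet, tape, dome, stop_dog, hammer, wire_brush, c_clamp from where it was at the start of the episode above 0.01 m).
It also fails if it takes over 54 s, if anything falls off the work surface, if the arm or the gripper's body presses on something with over 40 N, if the wrist force passes 120 N, or if a joint passes its speed limit or range.

ROBOT

A 6-joint arm with a two-finger parallel gripper is mounted at the origin on the work surface. World frame = base frame: x ahead of the robot, y to its left, z up, the work surface at z = 0. Lengths are in mm, angles in rad, forces in N, time in s.
With the tool pointing down it reaches from about 275 to 825 mm from the base axis. Payload 4.9 kg.
Tool frame: the origin (TCP) lies between the finger pads, 19 mm behind the fingertips; this is the grasp point; z points along the fingers, y is the line along which they close (so a half turn about z gives the same grasp; the last joint's range is limited). The gripper opens to 85 mm and grips with 20 to 120 N. Pads are 22 mm wide; open, the fingers measure 114 mm over their backs; the gripper's body (76 mm by 85 mm) begins 54 mm behind the grasp point. The pads swing forward as they close: fully open they stand 13 mm farther back than shut.
Start: joints at [-1.298, 0.326, -0.193, 1.052, 0, 1.437], TCP at [217.633, -505.128, 249.981] pointing down, gripper open.
Joint ranges: [-2.65, 2.65], [-0.97, 1.79], [-1.3, 1.35], [-1.93, 2.1], [-1.47, 1.37], [-3.14, 3.14]. Speed limits (rad/s): [2.57, 2.57, 3.14, 3.14, 3.14, 3.14].

INTERFACE

Orientations are given as a unit quaternion [w, x, y, z].
In Python, from plant import env, grab_frame, camera_model gives the robot as it stands.
- The arm moves only by the shell command python3 -m inch 'ROWS' [FORCE]. ROWS is JSON, a list of rows, each a list of 3 entries, a list of its own where there are three numbers: the shift along the tool's x, y, z in mm, then the turn about the tool's z in rad, then the finger opening in mm, from 0 to 85.4. A call has 1 to 5 rows; each row is the pose to reach, as a shift and turn from the pose commanded when the call began, along the tool's axes at that moment; what a row does not reach only later rows make up. A row lasts 1/10 s, in which the tool goes at most 50 mm and 8.59 degrees, less where a joint would pass 70% of its speed; a pose out of reach is approached as far as the arm can. A call with a gripper value outside its range is refused whole. The fingers move at their own pace and stop on an object; FORCE is the grip in N (left out, the last holds). Time passes only in rows, so rows that repeat a pose let the fingers close. It gives the time, the measured TCP pose, the force, the opening and the grip force at its end, in the units of the state.
- env.read_state(): the state, without advancing time (a new reading comes with each control period).
- grab_frame(name): name is "scene" or "top" or "wrist"; returns the picture (420x560x3 uint8, red, green, blue); there is no depth.
- camera_model(name): a dict with "camera_matrix" (3x3 intrinsics, pixels), "eye" and "rotation" of the camera in the world; the wrist camera has in their place "hand_eye" (4x4, takes a point from camera to tool coordinates, whose origin is the TCP and whose axes are the flange's). Camera axes: x right, y down, z forward; pixel columns grow to the right and rows downward; lengths in mm; the calibration is good to about 2 mm. A picture is of the moment at which its call begins: read the wrist's pose just before it. camera_model takes no time and is no camera call.
- env.hand_in(): hands the job in; it is judged then, once.
The state is a dict: "time_s": time; "joint_pos": joint angles; "qd": joint speeds; "tau": joint torques, N m; "position": TCP position; "tcp_rot": TCP orientation; "ft_force": force on the tool from outside, world axes, zero at the start; "ft_torque": the same for the moment, N m; "gripper_width": finger opening in mm; "grasp_force": force on a finger pad.
Only numpy, scipy, OpenCV 4.12 (cv2) and the standard library are available. Lean on these libraries where they do the work, as an engineer would, in place of code of your own. Each camera call takes 0.05 s, during which the arm holds its last target. There are 200 camera calls.

## Working session

There is one attempt and no reset: what is moved stays moved. The work goes in short steps, Python scripts to look and compute and a shell command to move; the robot and the scene stay as the last step left them, time stands still between calls to the robot, and variables do not carry over. Pictures are saved under pics/ and viewed, at most 10 in all, crops included, and the job is handed in when it is done.

```bash
mkdir -p pics
python3 - <<'E'
from plant import env, grab_frame, camera_model
import cv2
s=env.read_state(); print(s)
for n in("top","scene"):
    cv2.imwrite(f"pics/{n}0.png",cv2.resize(grab_frame(n)[:,:,::-1],(800,600),interpolation=cv2.INTER_CUBIC))
    print(camera_model(n))
print(camera_model("wrist"))
E
```

```text
{'time_s': 0.0, 'joint_pos': array([-1.29819518e+00,  3.26934869e-01, -1.93570157e-01,  1.05201198e+00,
       -1.43122128e-06,  1.43661212e+00]), 'qd': array([-0.00085799,  0.00076544,  0.00057062, -0.00139326, -0.00055217,
       -0.00018785]), 'tau': array([-1.95224064e-03, -4.43397188e+01,  2.62443495e+01,  1.53628952e-02,
       -1.25480706e-04, -5.87719143e-06]), 'position': array([ 217.48211439, -504.57967817,  249.21193238]), 'tcp_rot': array([-8.58229228e-04,  9.79386555e-01,  2.01993155e-01, -6.02090735e-05]), 'ft_force': array([-0.60005113,  0.11758193,  0.56188707]), 'ft_torque': array([-0.02767694,  0.03019682, -0.03349239]), 'grasp_force': 0.0, 'gripper_width': 85.52843239013424}
{'camera_matrix': array([[459.28311859,   0.        , 280.50406756],
       [  0.        , 459.28311859, 208.05615451],
       [  0.        ,   0.        ,   1.        ]]), 'eye': array([4.17498225e+02, 4.69251456e-01, 1.16502918e+03]), 'rotation': array([-0.04029218,  0.71398591, -0.6972497 ,  0.04943186])}
{'camera_matrix': array([[402.96317847,   0.        , 278.14725043],
       [  0.        , 402.96317847, 213.05358515],
       [  0.        ,   0.        ,   1.        ]]), 'eye': array([1244.65856049,   68.66971163,  680.03399206]), 'rotation': array([-0.26864968,  0.61840638,  0.67736402, -0.29424288])}
{'camera_matrix': array([[375.21790111,   0.        , 283.80563002],
       [  0.        , 375.21790111, 208.42373592],
       [  0.        ,   0.        ,   1.        ]]), 'hand_eye': array([[ 8.37568692e-04, -9.53446405e-01, -3.01561356e-01,
         7.80064955e+01],
       [ 9.99999294e-01,  5.44440344e-04,  1.05608164e-03,
         6.15880298e-01],
       [-8.42735077e-04, -3.01562027e-01,  9.53446188e-01,
        -1.23847348e+02],
       [ 0.00000000e+00,  0.00000000e+00,  0.00000000e+00,
         1.00000000e+00]])}
```

View pics/top0.png

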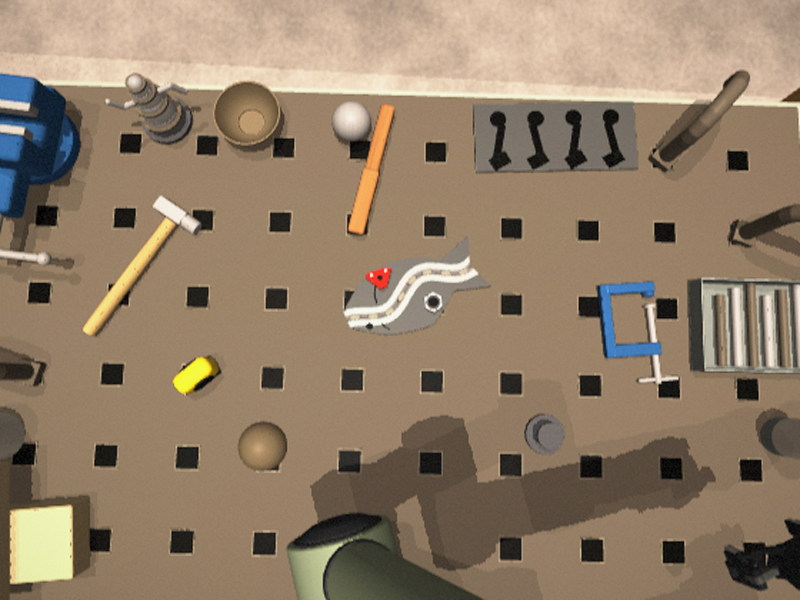

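The top view (800x600) shows the fish at about (415,290). The tail fork is on the right near (478,270) and the nose on the left near (347,318). The magnet is at (380,277) and the nut at (433,301).

Next I move the wrist camera over the fish.

```bash
cat > h.py <<'E'
from plant import env, grab_frame, camera_model
import numpy as np, cv2
from scipy.spatial.transform import Rotation as R
rot=lambda q:R.from_quat(q,scalar_first=True)
def ray(px,K,eye,Rm,z=8.0):
    p=np.c_[np.atleast_2d(px),np.ones(len(np.atleast_2d(px)))]@np.linalg.inv(K).T@Rm.T
    return eye+p*((z-eye[2])/p[:,2])[:,None]
def cam(name,s=None):
    m=camera_model(name);K=m["camera_matrix"]
    if name!="wrist": return K,np.array(m["eye"]),rot(m["rotation"]).as_matrix()
    T=m["hand_eye"];Rt=rot(s["tcp_rot"]).as_matrix()
    return K,s["position"]+Rt@T[:3,3],Rt@T[:3,:3]
E
python3 - <<'E'
from h import *
K,e,Rm=cam("top")
P=ray(np.array([[478,270],[347,318],[380,277],[433,301],[415,290]])*.7,K,e,Rm); print(P.round(0))
s=env.read_state(); Rt=rot(s["tcp_rot"]).as_matrix(); T=camera_model("wrist")["hand_eye"]
# TCP xy at z=250 so that optical axis hits fish centre
a=Rt@T[:3,2]; c=Rt@T[:3,3]; h=250+c[2]-8
off=c+a*(h/-a[2]); tgt=P[4]-off; tgt[2]=250
print(tgt, Rt.T@(tgt-s["position"]), Rt[:,0])
E
```

```text
[[ 618. -150.    8.]
 [ 526.   81.    8.]
 [ 601.   25.    8.]
 [ 560.  -70.    8.]
 [ 579.  -38.    8.]]
[613.30070198 -22.46553524 250.        ] [ 5.54284255e+02 -2.86222800e+02 -1.69429885e-01] [9.18399957e-01 3.95653231e-01 2.02046555e-04]
```

```bash
python3 -m inch '[[[30,-15,0],0,0],[[70,-36,0],0,0],[[110,-57,0],0,0],[[150,-78,0],0,0],[[190,-98,0],0,0]]' 30
python3 -m inch '[[[40,-20,0],0,0],[[80,-41,0],0,0],[[120,-62,0],0,0],[[160,-83,0],0,0],[[200,-103,0],0,0]]'
python3 -m inch '[[[40,-20,0],0,0],[[80,-41,0],0,0],[[120,-63,0],0,0],[[150,-78,0],0,0],[[164,-85,0],0,0]]'
python3 -m inch '[[[0,0,0],0,0],[[0,0,0],0,0],[[0,0,0],0,0],[[0,0,0],0,0]]'
python3 - <<'E'
from h import *
s=env.read_state(); im=grab_frame("wrist")
cv2.imwrite("pics/w1raw.png",im[:,:,::-1]); np.savez("w1.npz",p=s["position"],q=s["tcp_rot"])
cv2.imwrite("pics/w1.png",cv2.resize(im[:,:,::-1],(800,600),interpolation=cv2.INTER_CUBIC))
print(s["joint_pos"],np.abs(s["qd"]).max())
E
```

```text
time_s: 0.6
position: [353.9, -338.2, 249.7]
tcp_rot: [-0.0, 0.979, 0.202, -0.0]
ft_force: [-0.6, 0.5, -0.1]
gripper_width: 12.1
grasp_force: 0.0
time_s: 1.1
position: [496.9, -164.4, 249.8]
tcp_rot: [-0.0, 0.979, 0.202, -0.0]
ft_force: [1.1, 0.1, 0.4]
gripper_width: -0.2
grasp_force: 0.0
time_s: 1.6
position: [614.4, -20.7, 249.2]
tcp_rot: [-0.0, 0.979, 0.204, -0.0]
ft_force: [0.2, 0.0, 0.1]
gripper_width: 0.1
grasp_force: 0.0
time_s: 2.0
position: [612.6, -24.5, 250.2]
tcp_rot: [0.0, 0.98, 0.201, -0.0]
ft_force: [-0.1, -0.6, -0.9]
gripper_width: 0.1
grasp_force: 0.0
[-1.60284164e-01  4.44214035e-01 -1.47980988e-02  1.11190789e+00
 -1.85499629e-04  2.57648905e+00] 0.004951973149760705
```

View pics/w1.png

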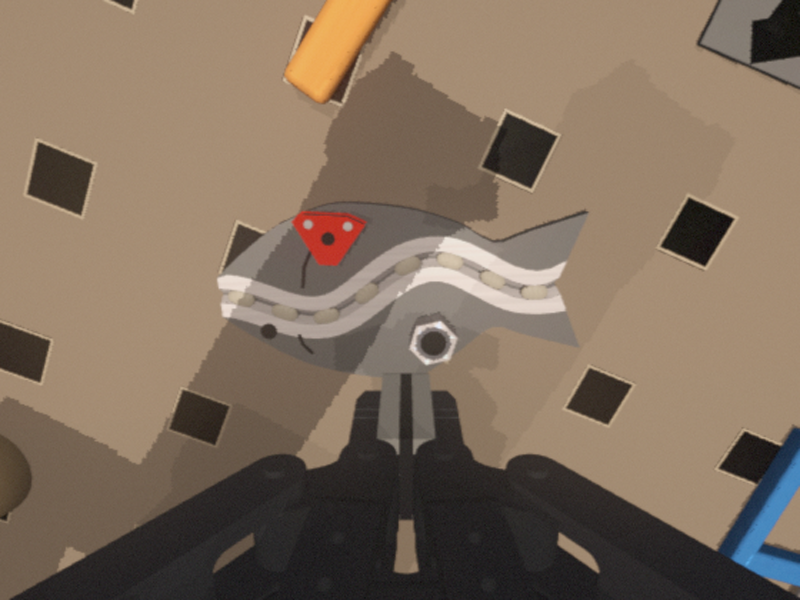

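The wrist view shows the whole fish. All eight tacks are visible between about (535,292) at the tail and (240,298) at the nose. I enlarge it to pick exact pixels.

Run:
```python
import cv2
im=cv2.imread("pics/w1raw.png")[140:270,150:415]
cv2.imwrite("pics/w1c.png",cv2.resize(im,None,fx=3,fy=3,interpolation=cv2.INTER_CUBIC))
```

```text
(no output)
```

View pics/w1c.png

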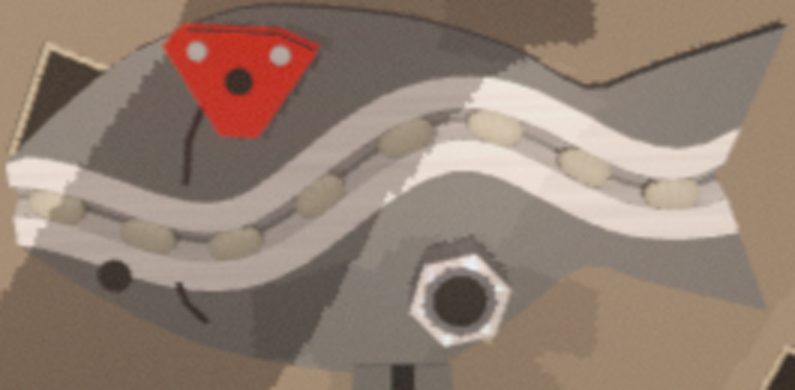

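The tacks in the crop, from tail to nose, are at (671,193), (585,167), (495,127), (406,137), (321,196), (236,242), (148,236) and (57,206). The nut is at (461,299) and the magnet at about (240,80). I convert these to positions and cross-check them by projecting into the top image.

Run:
```python
from h import *
d=np.load("w1.npz"); s=dict(position=d["p"],tcp_rot=d["q"])
C=np.array([[671,193],[585,167],[495,127],[406,137],[321,196],[236,242],[148,236],[57,206],[461,299],[240,80],[717,178],[12,205]],float)
px=(C+.5)/3-.5+[150,140]
P=ray(px,*cam("wrist",s),z=8.5); np.save("P.npy",P)
print(P.round(1)); print(np.linalg.norm(np.diff(P[:8],axis=0),axis=1).round(1), np.linalg.norm(P[10]-P[11]), np.linalg.norm(P[0]-P[10]),np.linalg.norm(P[7]-P[11]))
# cross check in top
K,e,Rm=cam("top"); q=(P-e)@Rm; uv=q[:,:2]/q[:,2:]*K[0,0]+K[:2,2]
im=grab_frame("top")[:,:,::-1][150:250,230:350]; im=cv2.resize(im,None,fx=6,fy=6,interpolation=cv2.INTER_CUBIC)
for u in uv: cv2.drawMarker(im,tuple(int(v) for v in ((u+.5-[230,150])*6-.5)),(0,255,0),0,8,1)
cv2.imwrite("pics/topc.png",im)
# shifts in tool axes from present (nominal down, yaw of current)
Rt=rot(env.read_state()["tcp_rot"]).as_matrix(); th=np.arctan2(Rt[1,0],Rt[0,0]); print(th)
```

```text
[[ 618.7 -122.2    8.5]
 [ 615.5  -91.4    8.5]
 [ 616.1  -57.7    8.5]
 [ 601.2  -31.9    8.5]
 [ 570.9  -13.5    8.5]
 [ 544.     7.2    8.5]
 [ 534.2   35.7    8.5]
 [ 532.2   67.8    8.5]
 [ 555.3  -72.6    8.5]
 [ 597.4   25.9    8.5]
 [ 629.6 -134.1    8.5]
 [ 526.5   82.     8.5]]
[31.  33.6 29.8 35.4 33.9 30.2 32.1] 239.38868120312154 16.066522089615347 15.282082803962888
0.4052559510133735
```

View pics/topc.png

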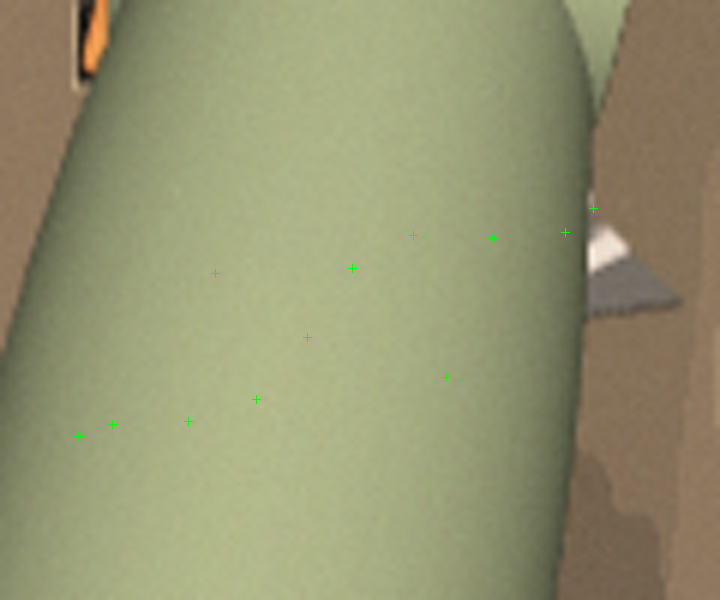

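The arm hides the fish in the current top picture, so I check against the first one.

Run:
```python
from h import *
P=np.load("P.npy"); K,e,Rm=cam("top"); q=(P-e)@Rm; uv=q[:,:2]/q[:,2:]*K[0,0]+K[:2,2]
im=cv2.imread("pics/top0.png"); f=1/.7
o=np.array([330,220]); im=cv2.resize(im[220:350,330:500],None,fx=4.6,fy=4.6,interpolation=cv2.INTER_CUBIC)
for u in uv: cv2.drawMarker(im,tuple(int(v) for v in (((u+.5)*f-o)*4.6-.5)),(0,255,0),0,8,1)
cv2.imwrite("pics/topd.png",im)
```

```text
(no output)
```

View pics/topd.png

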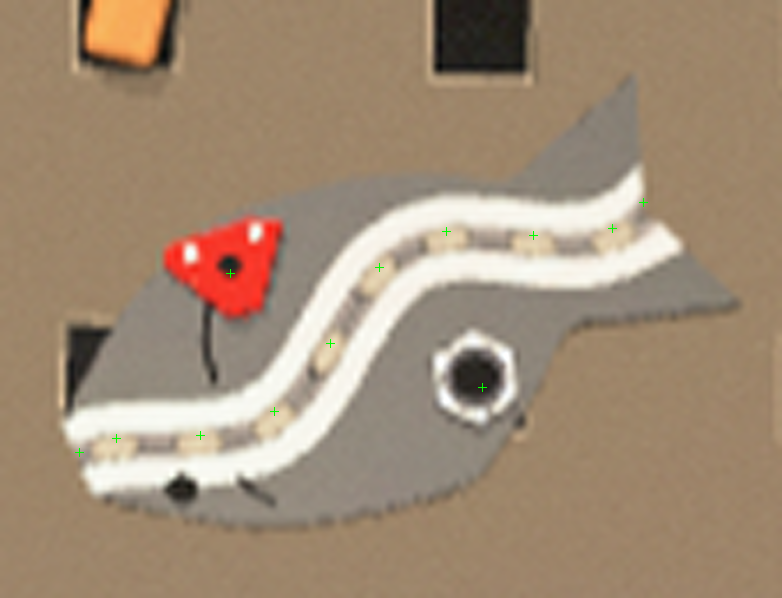

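The wrist measurements sit about 3 mm further along +x than the top camera's, and both calibrations are good to about 2 mm. I average the two by taking 1.7 mm off x. The sizes agree: spacings are 30–35 mm and the ends are 15–16 mm from the fork and the nose. Now I compute the moves.

```bash
cat > plan.py <<'E'
from h import *
from scipy.interpolate import CubicSpline
T=np.load("P.npy")[:8,:2]-[1.7,0]
Rt=R.from_euler('zyx',[0,0,np.pi]).as_matrix(); th=2*np.arctan2(.202,.9794)
A=np.array([[np.cos(th),np.sin(th)],[np.sin(th),-np.cos(th)]])  # columns: tool x, y
E
python3 - <<'E'
from plan import *
cmd=np.array([217.633,-505.128])+A@[554,-286]; print(cmd,env.read_state()["position"])
print("to T0",A.T@(T[0]-cmd), 38-250)
t=np.r_[0,np.cumsum(np.linalg.norm(np.diff(T,axis=0),axis=1))]
g=np.linspace(0,t[-1],61); W=((CubicSpline(t,T)(g)-T[0])@A).round()
for i in range(0,60,5): print((W[i+1:i+6]-W[i]).astype(int).tolist())
print(W[-1],(T[-1]-T[0])@A)
E
```

```text
[613.26286578 -23.26805219] [612.85592547 -24.26607274 250.23142354]
to T0 [-35.6977045   92.37960558] -212
[[0, -4], [1, -8], [1, -11], [2, -15], [4, -19]]
[[1, -3], [3, -6], [5, -10], [7, -13], [9, -17]]
[[1, -3], [3, -6], [5, -10], [6, -13], [8, -17]]
[[1, -3], [2, -7], [3, -10], [3, -14], [3, -18]]
[[0, -4], [-1, -8], [-2, -11], [-3, -15], [-4, -19]]
[[-2, -3], [-4, -6], [-6, -10], [-8, -13], [-10, -16]]
[[-2, -3], [-5, -5], [-7, -8], [-10, -11], [-12, -14]]
[[-3, -3], [-5, -7], [-7, -10], [-9, -13], [-11, -16]]
[[-2, -4], [-3, -7], [-4, -11], [-5, -14], [-5, -18]]
[[0, -4], [0, -7], [0, -11], [1, -15], [1, -19]]
[[1, -4], [2, -7], [4, -11], [5, -15], [6, -19]]
[[1, -3], [3, -7], [4, -10], [5, -14], [7, -17]]
[  -4. -209.] [  -4.32831556 -208.75802758]
```

```bash
python3 -m inch '[[[-7,18,0],0,0],[[-16,41,0],0,0],[[-25,64,0],0,0],[[-32,83,0],0,0],[[-36,92,0],0,0]]' >/dev/null
python3 -m inch '[[[0,0,15],0,0],[[0,0,45],0,0],[[0,0,75],0,0],[[0,0,105],0,0],[[0,0,130],0,0]]' >/dev/null
python3 -m inch '[[[0,0,15],0,0],[[0,0,22],0,0],[[0,0,25],0,0],[[0,0,25],0,0],[[0,0,25],0,0]]'
python3 - <<'E'
from plan import *
s=env.read_state(); print(s["position"],T[0],s["qd"].round(3))
im=grab_frame("wrist")
cv2.imwrite("pics/w2.png",cv2.resize(im[:,:,::-1],(800,600),interpolation=cv2.INTER_CUBIC))
# where tack0 (our estimate) should project
K,e,Rm=cam("wrist",s)
for p in (np.r_[T[0],8.5],np.r_[T[0]+[1.7,0],8.5],np.r_[T[1],8.5]):
    q=(p-e)@Rm; print((q[:2]/q[2]*K[0,0]+K[:2,2])/.7)
E
```

```text
time_s: 3.6
position: [617.3, -122.2, 96.1]
tcp_rot: [0.0, 0.979, 0.202, 0.001]
ft_force: [0.1, -0.8, 0.2]
gripper_width: 0.2
grasp_force: 0.0
[ 617.33416278 -122.1885814    96.11079067] [ 617.02980095 -122.23333819] [-0.    -0.003  0.002 -0.003 -0.002  0.001]
[402.95627658 323.94326453]
[404.55838222 320.44697031]
[331.54203518 303.11989094]
```

View pics/w2.png

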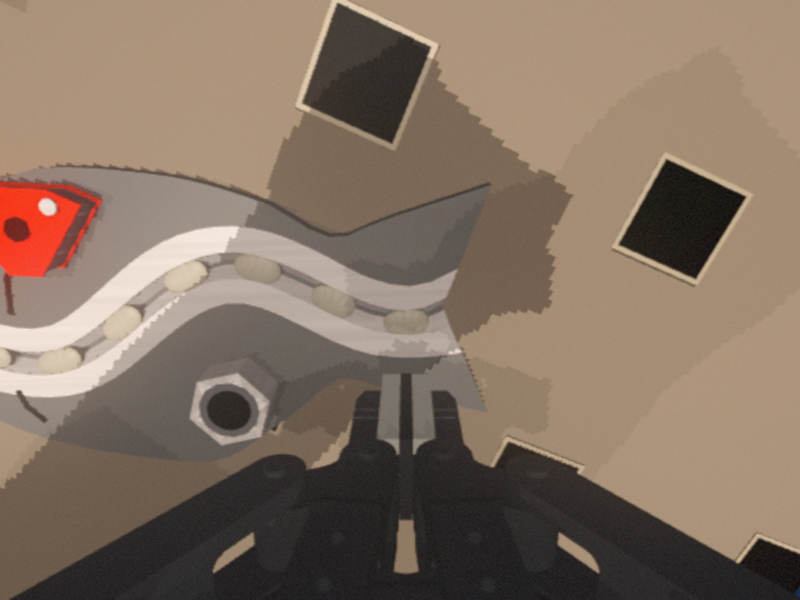

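Tack0 shows at (406,321), within 2 mm of the prediction, and the fingertips line up with it. I descend to TCP z = 38 mm, pause over tack0, then start the trace.

```bash
python3 -m inch '[[[0,0,12],0,0],[[0,0,28],0,0],[[0,0,43],0,0],[[0,0,53],0,0],[[0,0,57],0,0]]' >/dev/null
python3 -m inch '[[[0,0,0],0,0],[[0,0,0],0,0],[[0,0,0],0,0],[[0,0,0],0,0],[[0,0,0],0,0]]'
python3 -m inch '[[[0,-4,0],0,0],[[1,-8,0],0,0],[[1,-11,0],0,0],[[2,-15,0],0,0],[[4,-19,0],0,0]]'
python3 -m inch '[[[1,-3,0],0,0],[[3,-6,0],0,0],[[5,-10,0],0,0],[[7,-13,0],0,0],[[9,-17,0],0,0]]'
```

```text
time_s: 4.65
position: [616.9, -122.1, 38.4]
tcp_rot: [0.0, 0.979, 0.202, 0.0]
ft_force: [0.5, 0.3, -0.4]
gripper_width: -0.0
grasp_force: 0.0
time_s: 5.15
position: [612.6, -102.5, 38.0]
tcp_rot: [-0.0, 0.979, 0.202, -0.0]
ft_force: [-0.2, -0.4, -0.5]
gripper_width: 0.4
grasp_force: 0.0
time_s: 5.65
position: [614.4, -83.6, 38.0]
tcp_rot: [0.0, 0.979, 0.202, 0.0]
ft_force: [0.8, -0.6, 0.4]
gripper_width: -0.3
grasp_force: 0.0
```

Tracking is good, so I continue.

```bash
python3 -m inch '[[[1,-3,0],0,0],[[3,-6,0],0,0],[[5,-10,0],0,0],[[6,-13,0],0,0],[[8,-17,0],0,0]]' | grep pos
python3 -m inch '[[[1,-3,0],0,0],[[2,-7,0],0,0],[[3,-10,0],0,0],[[3,-14,0],0,0],[[3,-18,0],0,0]]' | grep pos
python3 -m inch '[[[0,-4,0],0,0],[[-1,-8,0],0,0],[[-2,-11,0],0,0],[[-3,-15,0],0,0],[[-4,-19,0],0,0]]' | grep pos
python3 -m inch '[[[-2,-3,0],0,0],[[-4,-6,0],0,0],[[-6,-10,0],0,0],[[-8,-13,0],0,0],[[-10,-16,0],0,0]]' | grep pos
python3 -m inch '[[[-2,-3,0],0,0],[[-5,-5,0],0,0],[[-7,-8,0],0,0],[[-10,-11,0],0,0],[[-12,-14,0],0,0]]' | grep pos
python3 -m inch '[[[-3,-3,0],0,0],[[-5,-7,0],0,0],[[-7,-10,0],0,0],[[-9,-13,0],0,0],[[-11,-16,0],0,0]]'
```

```text
position: [614.9, -64.8, 38.0]
position: [610.4, -47.0, 37.9]
position: [599.1, -31.2, 38.0]
position: [583.6, -20.5, 38.0]
position: [566.9, -12.5, 37.9]
time_s: 8.65
position: [550.7, -2.1, 38.0]
tcp_rot: [-0.0, 0.979, 0.202, 0.0]
ft_force: [-0.2, 0.6, -0.2]
gripper_width: -0.1
grasp_force: 0.0
```

```bash
python3 -m inch '[[[-2,-4,0],0,0],[[-3,-7,0],0,0],[[-4,-11,0],0,0],[[-5,-14,0],0,0],[[-5,-18,0],0,0]]' | grep pos
python3 -m inch '[[[0,-4,0],0,0],[[0,-7,0],0,0],[[0,-11,0],0,0],[[1,-15,0],0,0],[[1,-19,0],0,0]]' | grep pos
python3 -m inch '[[[1,-4,0],0,0],[[2,-7,0],0,0],[[4,-11,0],0,0],[[5,-15,0],0,0],[[6,-19,0],0,0]]' | grep pos
python3 -m inch '[[[1,-3,0],0,0],[[3,-7,0],0,0],[[4,-10,0],0,0],[[5,-14,0],0,0],[[7,-17,0],0,0]]' | grep pos
python3 -m inch '[[[0,0,0],0,0],[[0,0,0],0,0],[[0,0,0],0,0],[[0,0,0],0,0],[[0,0,0],0,0]]'
python3 - <<'E'
from plan import *
s=env.read_state(); print(s["position"],T[7])
im=grab_frame("wrist")
cv2.imwrite("pics/w3.png",cv2.resize(im[:,:,::-1],(800,600),interpolation=cv2.INTER_CUBIC))
E
```

```text
position: [539.0, 12.5, 38.0]
position: [532.6, 30.5, 38.0]
position: [530.6, 50.4, 38.0]
position: [530.0, 68.7, 37.9]
time_s: 11.15
position: [530.3, 68.2, 38.0]
tcp_rot: [0.0, 0.979, 0.202, 0.0]
ft_force: [0.4, 0.9, -0.2]
gripper_width: 0.1
grasp_force: 0.0
[530.2596181   68.22821048  38.00621455] [530.45616771  67.77627847]
```

View pics/w3.png

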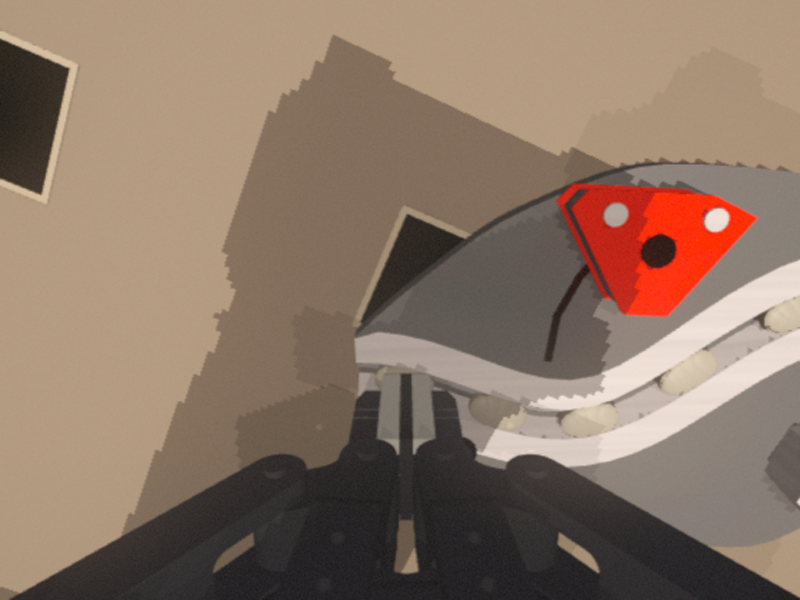

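The fingertips, near (405,380), stand over the last tack, whose edge shows at (385,375). The fish is undisturbed, so I hand in.

```bash
python3 -c "
from plant import env
print(env.hand_in())"
```

```text
the job is handed in; nothing more can be done
None
```

I led the closed fingertips from tail to nose over all eight tacks at about 4 cm/s, 11 mm above the plate with no sign of contact, and handed in at about 11 s with them held still over the last tack; no verdict came back.

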